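# Extend a telescopic plunger handle by one hole

## Robot

A 7-joint arm with a two-finger parallel gripper is mounted at the origin on the work surface. World frame = base frame: x ahead of the robot, y to its left, z up, the work surface at z = 0. Lengths are in mm, angles in rad, forces in N, time in s.
With the tool pointing down it reaches from about 425 to 875 mm from the base axis. Payload 9.9 kg.
Tool frame: the origin (TCP) lies midway between the tips of the shut fingers; the grasp point (between the pads) lies ctrl.pinch_z behind it (ctrl.pinch_z is the distance from the TCP to the grasp point, in mm); z points along the fingers, y is the line along which they close (so a half turn about z gives the same grasp; the last joint's range is limited). The gripper opens to 85 mm and grips with 20 to 120 N. Pads are 22 mm wide; open, the fingers measure 114 mm over their backs; the gripper's body (76 mm by 85 mm) begins 54 mm behind the grasp point. The pads swing forward as they close: fully open they stand 13 mm farther back than shut.
Start: joints at [1.247, 0.576, 0.025, 1.437, -0.015, 1.129, -0.057], TCP at [160.322, -655.687, 231.289] pointing down, gripper open.
Joint ranges: [-2.76, 2.76], [-0.34, 2.15], [-1.52, 1.57], [0.19, 2.46], [-1.09, 4.23], [0.17, 1.99], [-2.82, 2.82]. Speed limits (rad/s): [2.22, 2.22, 3.01, 3.01, 3.14, 3.14, 3.14].

## Interface

Orientations are given as a 3x3 rotation matrix whose columns are the frame's x, y, z axes.
In Python, from rig import sensors, eyes, ctrl gives the robot as it stands.
- The arm moves only by the tool move_arm, never from a script. Its argument "commands" is text: rows parted by semicolons, each of 7 numbers parted by spaces: the turn, a rotation vector about the tool's x, y, z in degrees, then the shift along the tool's x, y, z in m, then the gripper's target within -1 to 1 (fully open at 1, half-way at 0, shut at -1). In form: wx wy wz x y z grip; .... A call has 1 to 12 rows; each row is the pose to reach, as a shift and turn from the pose commanded when the call began, along the tool's axes at that moment; what a row does not reach only later rows make up. A row lasts 1/10 s, in which the tool goes at most 50 mm and 8.59 degrees, less where a joint would pass 70% of its speed; a pose out of reach is approached as far as the arm can. A call with a gripper value outside its range is refused whole. The fingers move at their own pace and stop on an object; the grip force is fixed at half the most. Time passes only in rows, so rows that repeat a pose let the fingers close. It gives the time, the measured TCP pose, the force, the opening and the grip force at its end, in the units of the state.
- sensors.get_obs(): the state, without advancing time (a new reading comes with each control period).
- eyes.capture(name): name is "scene" or "side" or "wrist"; returns the picture (420x560x3 uint8, red, green, blue); there is no depth.
- eyes.calibration(name): a dict with "camera_matrix" (3x3 intrinsics, pixels), "k1" (the pictures are not rectified: a ray, as slopes to the right and down, at radius r is drawn at 1 + k1 r^2 times it, then the intrinsics apply), "extrinsics" (4x4, takes a point from camera to world coordinates). Camera axes: x right, y down, z forward; pixel columns grow to the right and rows downward; lengths in mm; the calibration is good to about 2 mm. A picture is of the moment at which its call begins: read the wrist's pose just before it. calibration takes no time and is no camera call; for the wrist camera it gives the pose at the moment of the call.
- ctrl.hand_in(): hands the job in; it is judged then, once.
The state is a dict: "t": time; "joint_positions": joint angles; "qvel": joint speeds; "effort": joint torques, N m; "eef_pos": TCP position; "tool_rot": TCP orientation; "ft_force": force on the tool from outside, world axes, zero at the start; "wrist_torque": the same for the moment, N m; "opening": finger opening in mm; "grip_force": force on a finger pad.
Only numpy, scipy, OpenCV 4.12 (cv2) and the standard library are available. Lean on these libraries where they do the work, as an engineer would, in place of code of your own. Each camera call takes 0.05 s, during which the arm holds its last target. There are 200 camera calls.

## Task

Lengthen the telescopic handle of the black plunger lying in its clips by exactly one hole: press its spring pin in until it is flush with the tube and, while it is held in, push the outer tube away from the cup past it until the pin springs fully out of the next hole. Do not force the tube, leave the dish and the sink stopper beside it where they are, and let go at the end.

Things in the scene. Friction and masses are not known exactly. Their poses are not given: they have to be found in the camera images.
- clips: Two white clips fixed to the floor (at x -115 and +100 mm, 18 to 22 mm long, up to 73 mm high) that hold the plunger level. Origin on the floor below the pin; +x along the handle from cup to free end, +z up. They are springy: pushed down with 1 to 4.5 N the whole plunger, pin and all, sinks up to 10 mm, then stands firm; it rises when let go. So flush must be felt, not measured.
- cup_center (a point): Centre of the black silicone plunger cup (110 mm across, 82 mm along the handle, 68 mm above the floor, 206 mm from the pin). Cup and pin are fixed to the handle's inner tube, steel, 20 mm square; its axis is level. Nothing turns.
- tube_end (a point): Middle of the free end of the handle's outer tube: aluminium, 26 mm square, wall 2 mm, 263 mm long with its black end cap; it reaches from 85 mm on the cup side of the pin to 178 mm beyond it at the start. Axis 68 mm, flat top face 81 mm above the floor. It slides over the inner tube.
- pin_top (a point): Top of the steel spring pin: 10.4 mm across, flat top 4.6 mm, edge sloping over the upper 3.8 mm; it stands 6.5 mm out of a 13 mm square hole in the outer tube's top face, its top 87.5 mm above the floor. About 2 N starts it, 4.5 N brings it flush. Unless flush within about 1.5 mm it jams the hole's edge; once flush, some 5 N on the tube (plus fingertip drag) drives it under the wall.
- ledge (a point): Thumb ledge of the outer tube: a raised collar 8 mm along the tube, 36 mm across, 12 mm above the top face. The point is the middle of its upright face on the pin's side, 15 mm from the pin's axis at the start, 6 mm above the top face. Closed fingertips pressed on the pin and moved towards the free end come against it and push the tube on.
- sleeve (a joint): How far the outer tube is drawn out, m, growing away from the cup: 0 at the start, 0.030 with the pin in the next hole, 0.060 in the last. The holes lie along the top face, 30 mm apart, on the cup side of the first. About 1.5 N friction, 1 mm play in a hole. Once under the wall the pin stays in by itself; at the next hole it springs out and blocks the tube.
- pin (a joint): How far the pin is pressed in, in m: 0 fully out, 0.0065 flush with the top face, about 0.0085 beneath the wall, at most 0.010.
- dish_center (a point): Steel scourer dish, a loose bowl 100 mm wide and 30 mm high, near the handle on its -y side; the point is its centre.
- stopper_center (a point): Loose black rubber sink stopper, 44 mm wide and 26 mm high, near the handle on its +y side; the point is its centre.

How it is judged (in metres and radians):
On the way:
1. the spring pin is pressed flush while still in the first hole (value of joint pin above 0.0052 m and value of joint sleeve below 0.012 m), for 0.05 s.
At the end, for the whole second after the job is handed in: The outer tube is drawn out 30 mm from its start (within 3 mm), at rest, with the pin standing out of the next hole to within 1.5 mm of its full height, and the robot has let go (value of joint sleeve between 0.027 and 0.033 m and value of joint pin below 0.0015 m and velocity of joint sleeve below 0.01 m/s); the robot touches nothing.
It fails at once if the outer tube or the pin is forced with more than 60 N (contact force between the fingers and clips above 60 N).
It fails at once if the dish or the stopper is moved by more than 30 mm (distance of any of dish_center, stopper_center from where it was at the start of the episode above 0.03 m).
It also fails if it takes over 29 s, if anything falls off the work surface, if the arm or the gripper's body presses on something with over 40 N, if the wrist force passes 120 N, or if a joint passes its speed limit or range.

## Working session

There is one attempt and no reset: what is moved stays moved. The work goes in short steps, Python scripts to look and compute and a tool call to move; the robot and the scene stay as the last step left them, time stands still between calls to the robot, and variables do not carry over. Pictures are saved under pics/ and viewed, at most 10 in all, crops included, and the job is handed in when it is done.

Besides the shell and the picture viewer there is one more tool, called after ">>>" as name(argument=value, ...) on one line, values as JSON. move_arm: Moves the arm, as the interface text tells. Its arguments: {"type":"object","properties":{"commands":{"type":"string"}},"required":["commands"]}

```bash
mkdir -p pics; python3 - <<'E'
from rig import sensors, eyes, ctrl
import cv2
o=sensors.get_obs();print(o['t'],o['eef_pos'],o['tool_rot'],o['ft_force'],o['opening'],ctrl.pinch_z)
for n in("scene","side","wrist"):
    cv2.imwrite(f"pics/{n}0.png",eyes.capture(n)[:,:,::-1])
    c=eyes.calibration(n);print(n,c)
E
```

```text
0.0 [ 160.18935204 -655.27499594  230.46873039] [[ 9.71386220e-01  2.37504905e-01 -4.82274991e-04]
 [ 2.37505370e-01 -9.71385037e-01  1.51990744e-03]
 [-1.07489237e-04 -1.59096005e-03 -9.99998729e-01]] [ 0.37411188  0.4695432  -0.50965644] 85.27596826478974 18.700000000000003
scene {'camera_matrix': array([[461.86846178,   0.        , 280.29048911],
       [  0.        , 461.86846178, 210.99016389],
       [  0.        ,   0.        ,   1.        ]]), 'k1': -0.1264299721691349, 'extrinsics': array([[-1.82004879e-01,  8.00667991e-01, -5.70793300e-01,
         1.18957843e+03],
       [ 9.83285110e-01,  1.51127946e-01, -1.01541798e-01,
         1.24269096e+02],
       [ 4.96155159e-03, -5.79733656e-01, -8.14790937e-01,
         9.21044577e+02],
       [ 0.00000000e+00,  0.00000000e+00,  0.00000000e+00,
         1.00000000e+00]])}
side {'camera_matrix': array([[513.52121163,   0.        , 274.14507056],
       [  0.        , 513.52121163, 206.35085616],
       [  0.        ,   0.        ,   1.        ]]), 'k1': -0.06585363963229336, 'extrinsics': array([[ 9.28608404e-01, -2.23376749e-01,
[... 161 characters left out ...]
2201e-01, -5.83863390e-01,
         6.53350736e+02],
       [ 0.00000000e+00,  0.00000000e+00,  0.00000000e+00,
         1.00000000e+00]])}
wrist {'camera_matrix': array([[374.62745647,   0.        , 277.59311214],
       [  0.        , 374.62745647, 209.89384683],
       [  0.        ,   0.        ,   1.        ]]), 'k1': -0.074531322796107, 'extrinsics': array([[ 2.37272840e-01, -9.23584683e-01, -3.01152673e-01,
         2.36470396e+02],
       [-9.71442030e-01, -2.26032415e-01, -7.21784513e-02,
        -6.36315595e+02],
       [-1.40735387e-03,  3.09678350e-01, -9.50840333e-01,
         3.73147736e+02],
       [ 0.00000000e+00,  0.00000000e+00,  0.00000000e+00,
         1.00000000e+00]])}
```

View pics/scene0.png

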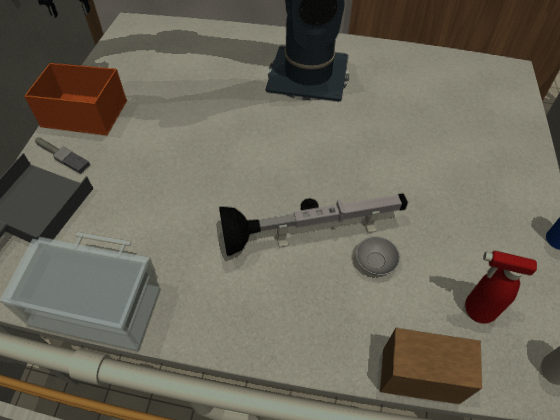

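View pics/side0.png

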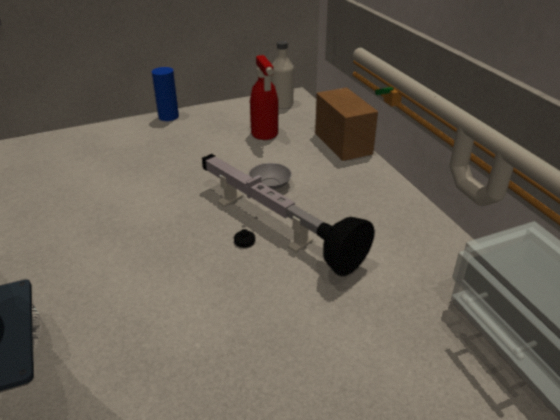

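The handle runs from the cup at about (235,230) to the free end at (403,202) in the scene view. In the side view it runs from the cup at (348,245) to the end at (208,163). I'll enlarge both.

```bash
python3 - <<'E'
import cv2
a=cv2.imread("pics/scene0.png")[180:250,265:415];cv2.imwrite("pics/sc.png",cv2.resize(a,None,fx=5,fy=5,interpolation=2))
a=cv2.imread("pics/side0.png")[145:245,195:335];cv2.imwrite("pics/sd.png",cv2.resize(a,None,fx=5.5,fy=5.5,interpolation=2))
E
```

```text
(no output)
```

View pics/sc.png

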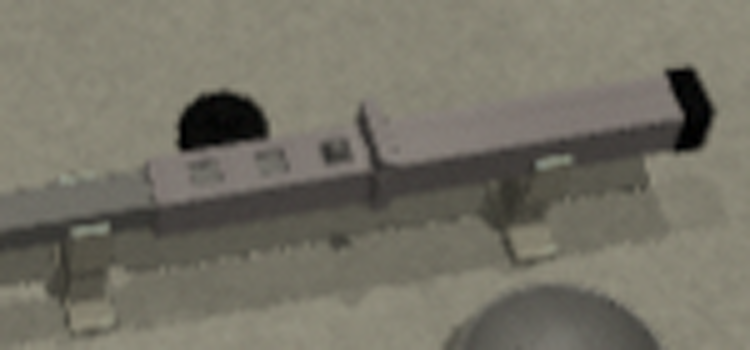

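View pics/sd.png

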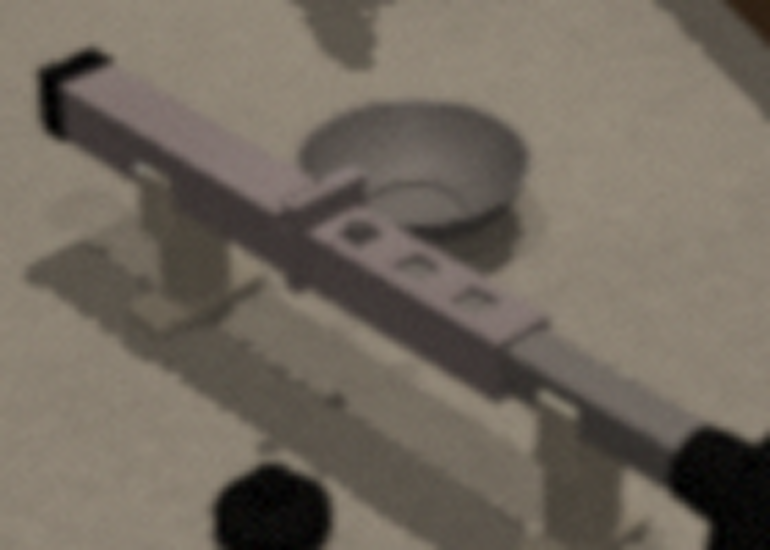

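Scene crop: the pin is at about (337,150), which is pixel (332.4,210). The tube's top edges run (152,160)–(668,76) and (165,205)–(683,122). Side crop: the pin is at about (360,232), which is pixel (260.5,187.2).

```bash
cat >h.py <<'E'
import numpy as np,cv2
def ray(c,uv):
    K=c["camera_matrix"];d=np.array([c["k1"],0,0,0,0.])
    p=cv2.undistortPoints(np.array([[uv]],float),K,d)[0,0]
    E=c["extrinsics"];return E[:3,3],E[:3,:3]@np.array([*p,1])
def onz(c,uv,z):
    o,r=ray(c,uv);return (o+r*(z-o[2])/r[2])[:2]
def proj(c,P):
    E=c["extrinsics"];q=E[:3,:3].T@(np.asarray(P,float)-E[:3,3]);r,_=cv2.Rodrigues(np.eye(3))
    return cv2.projectPoints(q[None,None],np.zeros(3),np.zeros(3),c["camera_matrix"],np.array([c["k1"],0,0,0,0.]))[0].ravel()
E
python3 - <<'E'
from rig import eyes
from h import *
S=eyes.calibration("scene");D=eyes.calibration("side")
s=lambda u,v:onz(S,(265+(u+.5)/5-.5,180+(v+.5)/5-.5),81)
d=lambda u,v:onz(D,(195+u/5.5-.4,145+v/5.5-.4),81)
sp=lambda u,v:onz(S,(265+u/5-.4,180+v/5-.4),85);dp=lambda u,v:onz(D,(195+u/5.5-.4,145+v/5.5-.4),85)
print("pin",sp(337,150),dp(360,232))
for f,E in((s,[(152,160),(668,76),(165,205),(683,122)]),(d,[(545,322),(108,68),(505,348),(65,92)])):
    P=[f(*e) for e in E];print([p.round(1) for p in P])
    for a,b in((0,1),(2,3)):
        v=P[b]-P[a];print(np.hypot(*v),np.degrees(np.arctan2(v[1],v[0])))
E
```

```text
pin [578.75050487 132.77259436] [574.76491963 128.63789131]
[array([596.6,  52.1]), array([505.3, 279.2]), array([619.5,  61.7]), array([530.7, 287. ])]
244.79397129471738 111.9096876476311
242.136121965879 111.52459397381621
[array([616.7,  56.1]), array([524.9, 285.1]), array([597.7,  47.2]), array([503.8, 273.6])]
246.71928216710728 111.82641005380201
245.1163184201577 112.52304861038935
```

>>> move_arm(commands="0 0 0 0.33 -0.254 0 -1;0 0 0 0.33 -0.254 0 -1;0 0 0 0.33 -0.254 0 -1;0 0 0 0.33 -0.254 0 -1;0 0 0 0.33 -0.254 0 -1;0 0 0 0.33 -0.254 0 -1;0 0 0 0.33 -0.254 0 -1;0 0 0 0.33 -0.254 0 -1;0 0 -8.2 0.5916 -0.6608 0 -1;0 0 -8.2 0.5916 -0.6608 0 -1;0 0 -8.2 0.5916 -0.6608 0 -1;0 0 -8.2 0.5916 -0.6608 0 -1")

```text
t: 1.35
eef_pos: [477.7, -153.1, 231.3]
tool_rot: [[0.928, 0.373, 0.0], [0.373, -0.928, -0.0], [0.0, 0.0, -1.0]]
ft_force: [1.0, 0.3, 0.0]
opening: 0.2
grip_force: 0.0
```

>>> move_arm(commands="0 0 0 0.1976 -0.2226 0 -1;0 0 0 0.1976 -0.2226 0 -1;0 0 0 0.1976 -0.2226 0 -1;0 0 0 0.1976 -0.2226 0 -1;0 0 0 0.1976 -0.2226 0 -1;0 0 0 0.1976 -0.2226 0.06 -1;0 0 0 0.1976 -0.2226 0.06 -1;0 0 0 0.1976 -0.2226 0.06 -1;0 0 0 0.1976 -0.2226 0.06 -1")

```text
t: 2.25
eef_pos: [577.3, 124.7, 171.1]
tool_rot: [[0.928, 0.374, -0.001], [0.374, -0.928, -0.001], [-0.001, 0.0, -1.0]]
ft_force: [0.6, -1.4, 0.3]
opening: -0.2
grip_force: 0.0
```

```bash
python3 - <<'E'
from rig import sensors, eyes
import cv2
from h import *
o=sensors.get_obs();print(o['t'],o['eef_pos'],o['tool_rot'].round(3),o['ft_force'])
c=eyes.calibration("wrist");a=eyes.capture("wrist")[:,:,::-1]
cv2.imwrite("pics/w1.png",cv2.resize(a,(800,600),interpolation=2))
print(c['extrinsics'][:3,3],proj(c,[576.5,131,87]),proj(c,o['eef_pos']))
E
```

```text
2.25 [577.34384722 124.71881232 171.14106487] [[ 0.928  0.374 -0.001]
 [ 0.374 -0.928 -0.001]
 [-0.001  0.    -1.   ]] [ 0.62087131 -1.38933342  0.26196487]
[650.2181348  154.86093106 313.53987726] [269.09675571 214.63163577] [279.28003341 281.58152099]
```

View pics/w1.png

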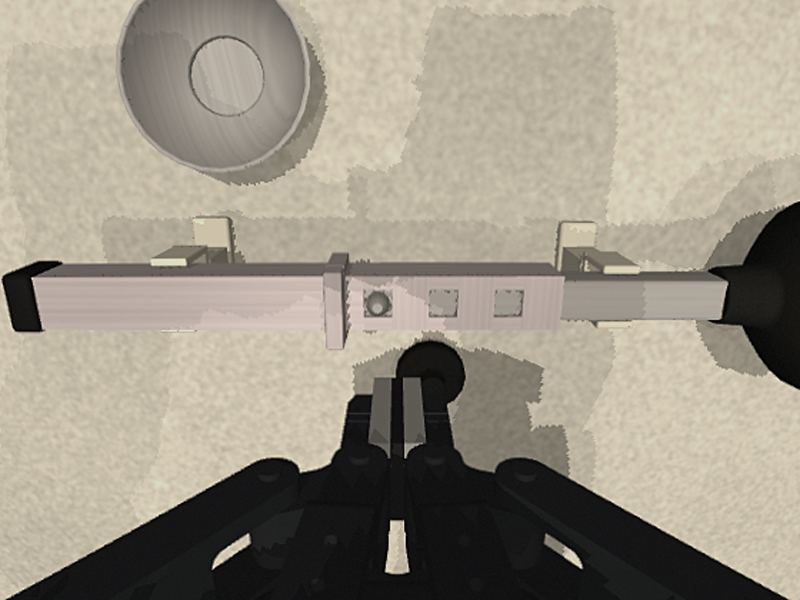

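The wrist view shows the tube level in the picture. The pin is at (377,301) in the enlarged picture, the collar at (337,300), and the next holes at (443,303) and (508,303). The fingertips are only about 13 mm thick along y, so I'll turn the 22 mm pad width along the handle.

```bash
python3 - <<'E'
from rig import sensors, eyes
from h import *
o=sensors.get_obs();c=eyes.calibration("wrist");print(o['joint_positions'].round(2))
f=lambda u,v,z:onz(c,((u+.5)/1.42857-.5,(v+.5)/1.42857-.5),z)
print("pin",f(377,301,87),"hole1",f(378,304,81))
A=[f(443,303.5,81),f(508,303.5,81)];print(A)
print("cupside end",f(563,303,81),"far end mid",f(38,303,81))
R=o['tool_rot'];
for x in(-11,0,11):print(x,[ (proj(c,o['eef_pos']+R@[x,6.5,-h])*1.4286).round() for h in(0,6,12)])
E
```

```text
[-0.17  0.51 -0.19  1.74  0.12  0.9  -1.59]
pin [578.14822596 134.42631325] hole1 [575.05711988 132.95606215]
[array([586.41002231, 105.29116169]), array([597.58810133,  77.4010597 ])]
cupside end [607.36144496  53.66378071] far end mid [515.02521983 283.83443036]
-11 [array([420., 434.]), array([421., 445.]), array([422., 457.])]
0 [array([421., 402.]), array([422., 412.]), array([423., 423.])]
11 [array([421., 369.]), array([422., 378.]), array([423., 388.])]
```

>>> move_arm(commands="0 0 -90 0.002 -0.0035 0 -1;0 0 -90 0.002 -0.0035 0 -1;0 0 -90 0.002 -0.0035 0 -1;0 0 -90 0.002 -0.0035 0 -1;0 0 -90 0.002 -0.0035 0 -1;0 0 -90 0.002 -0.0035 0.02 -1;0 0 -90 0.002 -0.0035 0.04 -1;0 0 -90 0.002 -0.0035 0.04 -1;0 0 -90 0.002 -0.0035 0.04 -1;0 0 -90 0.002 -0.0035 0.04 -1;0 0 -90 0.002 -0.0035 0.04 -1;0 0 -90 0.002 -0.0035 0.04 -1")

```text
t: 3.5
eef_pos: [579.0, 127.2, 132.6]
tool_rot: [[-0.372, 0.928, 0.002], [0.928, 0.372, -0.001], [-0.002, 0.002, -1.0]]
ft_force: [0.0, -1.0, 0.6]
opening: -0.2
grip_force: 0.0
```

```bash
python3 - <<'E'
from rig import sensors, eyes
import cv2
from h import *
o=sensors.get_obs();print(o['t'],o['eef_pos'],o['tool_rot'].round(3),o['ft_force'])
c=eyes.calibration("wrist");a=eyes.capture("wrist")[:,:,::-1]
cv2.imwrite("pics/w2.png",cv2.resize(a,(800,600),interpolation=2))
print(c['extrinsics'][:3,3],proj(c,[576.5,132.5,87.5])*1.4286)
o=sensors.get_obs();print(o['t'],o['eef_pos'],o['ft_force'])
E
```

```text
3.5 [578.9864987  127.21812538 132.64704218] [[-0.372  0.928  0.002]
 [ 0.928  0.372 -0.001]
 [-0.002  0.002 -1.   ]] [ 0.03230335 -1.03888083  0.6080364 ]
[548.34210819 201.31053042 275.02977757] [397.47248512 332.93801292]
3.55 [578.88172619 127.54448551 132.47982564] [-0.46998147 -0.95628219  0.43169068]
```

View pics/w2.png

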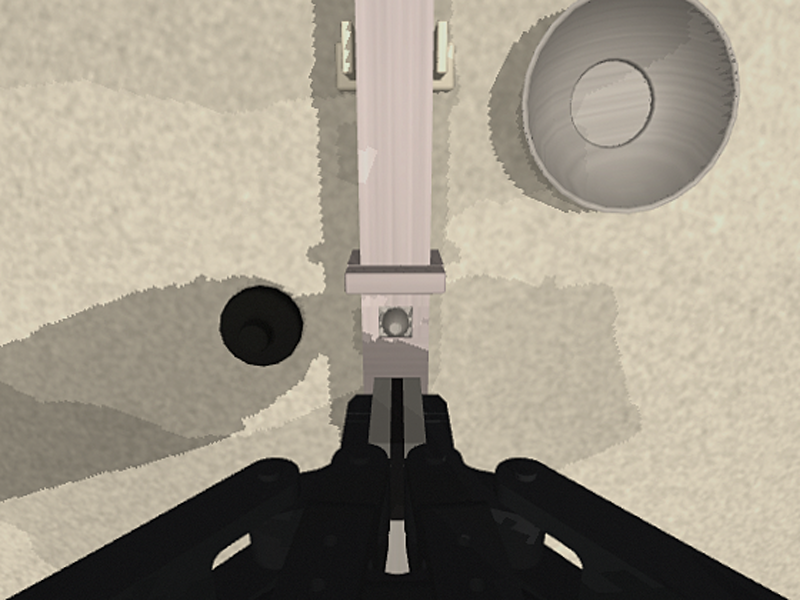

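The pin is at (396,321), directly ahead of the fingertips and laterally within 1 mm. The collar is at (395,280), and nothing is in the way.

>>> move_arm(commands="0 0 0 0.004 0 0.02 -1;0 0 0 0.004 0 0.036 -1;0 0 0 0.004 0 0.036 -1;0 0 0 0.004 0 0.036 -1;0 0 0 0.004 0 0.036 -1")

```text
t: 4.05
eef_pos: [577.4, 132.9, 96.4]
tool_rot: [[-0.372, 0.928, 0.002], [0.928, 0.372, 0.0], [-0.0, 0.002, -1.0]]
ft_force: [0.2, 0.0, 1.0]
opening: 0.6
grip_force: 0.0
```

>>> move_arm(commands="0 0 0 -0.0015 0 0.002 -1;0 0 0 -0.0015 0 0.004 -1;0 0 0 -0.0015 0 0.005 -1;0 0 0 -0.0015 0 0.005 -1")

```text
t: 4.45
eef_pos: [577.2, 131.5, 90.2]
tool_rot: [[-0.373, 0.928, -0.0], [0.928, 0.373, -0.0], [0.0, -0.0, -1.0]]
ft_force: [-0.1, 0.8, 1.4]
opening: -0.2
grip_force: 0.0
```

```bash
python3 - <<'E'
from rig import sensors, eyes
import cv2
o=sensors.get_obs();print(o['eef_pos'],o['ft_force'])
a=eyes.capture("side")[:,:,::-1];cv2.imwrite("pics/sd2.png",cv2.resize(a[145:225,210:310],None,fx=7,fy=7,interpolation=2))
E
```

```text
[577.17207138 131.52636478  90.19540614] [-0.05692929  0.76203117  1.37427568]
```

View pics/sd2.png

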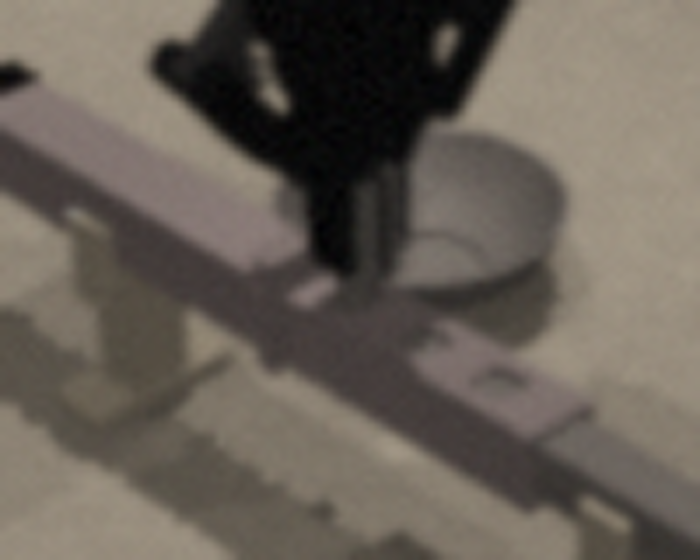

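The fingertips sit over where the pin was, near (353,295), with the collar face just to the left. Now I'll press down by feel.

>>> move_arm(commands="0 0 0 0 0 0.004 -1;0 0 0 0 0 0.008 -1;0 0 0 0 0 0.011 -1;0 0 0 0 0 0.014 -1;0 0 0 0 0 0.014 -1")

```text
t: 5.0
eef_pos: [577.3, 131.7, 76.0]
tool_rot: [[-0.374, 0.928, -0.0], [0.928, 0.374, 0.0], [0.0, 0.0, -1.0]]
ft_force: [0.7, 0.9, 3.1]
opening: 0.0
grip_force: 1.7
```

>>> move_arm(commands="0 0 0 0 0 0.001 -1;0 0 0 0 0 0.002 -1;0 0 0 0 0 0.003 -1;0 0 0 0 0 0.003 -1")

```text
t: 5.4
eef_pos: [577.3, 131.7, 73.3]
tool_rot: [[-0.374, 0.928, 0.0], [0.928, 0.374, 0.0], [0.0, 0.0, -1.0]]
ft_force: [0.1, 0.1, 3.9]
opening: -0.1
grip_force: 2.0
```

>>> move_arm(commands="0 0 0 0 0 0.001 -1;0 0 0 0 0 0.002 -1;0 0 0 0 0 0.002 -1")

```text
t: 5.7
eef_pos: [577.3, 131.7, 71.3]
tool_rot: [[-0.374, 0.928, 0.0], [0.928, 0.374, 0.0], [0.0, 0.0, -1.0]]
ft_force: [-0.1, -0.5, 4.2]
opening: -0.1
grip_force: 2.2
```

>>> move_arm(commands="0 0 0 0 0 0.0005 -1;0 0 0 0 0 0.001 -1;0 0 0 0 0 0.001 -1")

```text
t: 6.0
eef_pos: [577.4, 131.7, 71.0]
tool_rot: [[-0.374, 0.928, 0.001], [0.928, 0.374, -0.0], [-0.0, 0.001, -1.0]]
ft_force: [-1.7, 0.5, 12.4]
opening: 0.0
grip_force: 5.8
```

Firm at z = 71, which is the top face sunk by 10 mm, so the tips are flush on the face. Now I'll slide towards the ledge.

>>> move_arm(commands="0 0 0 0.001 0 0 -1;0 0 0 0.002 0 0 -1;0 0 0 0.003 0 0 -1;0 0 0 0.004 0 0 -1")

```text
t: 6.4
eef_pos: [576.3, 134.3, 71.0]
tool_rot: [[-0.373, 0.928, 0.001], [0.928, 0.373, -0.001], [-0.002, 0.001, -1.0]]
ft_force: [-0.4, -3.6, 11.7]
opening: -0.1
grip_force: 5.9
```

>>> move_arm(commands="0 0 0 0.001 0 0 -1;0 0 0 0.002 0 0 -1;0 0 0 0.002 0 0 -1")

```text
t: 6.7
eef_pos: [575.7, 136.2, 71.0]
tool_rot: [[-0.373, 0.928, 0.001], [0.928, 0.373, -0.001], [-0.002, 0.001, -1.0]]
ft_force: [0.7, -2.1, 11.5]
opening: 0.1
grip_force: 5.6
```

>>> move_arm(commands="0 0 0 0.001 0 0 -1;0 0 0 0.002 0 0 -1;0 0 0 0.002 0 0 -1")

```text
t: 7.0
eef_pos: [575.0, 138.2, 71.0]
tool_rot: [[-0.373, 0.928, 0.002], [0.928, 0.373, -0.001], [-0.002, 0.001, -1.0]]
ft_force: [0.6, -2.6, 10.3]
opening: -0.1
grip_force: 5.5
```

```bash
python3 - <<'E'
from rig import sensors, eyes
import cv2
a=eyes.capture("side")[:,:,::-1];cv2.imwrite("pics/sd3.png",cv2.resize(a[145:225,210:310],None,fx=7,fy=7,interpolation=2))
E
```

```text
(no output)
```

View pics/sd3.png

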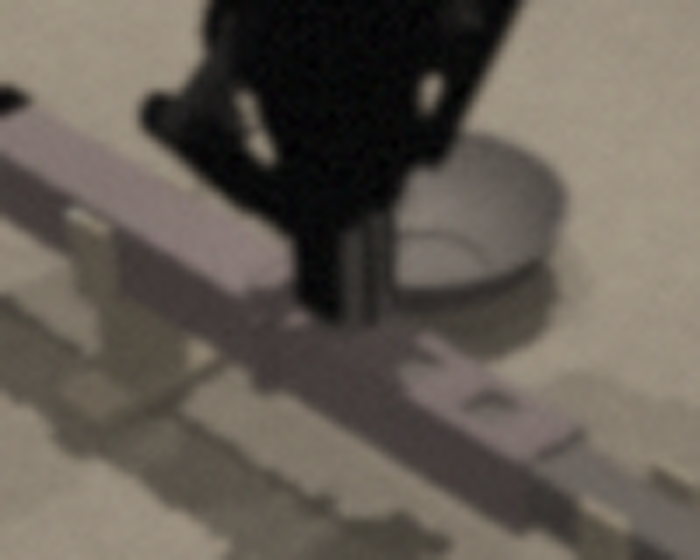

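```bash
python3 - <<'E'
from rig import eyes
from h import *
c=eyes.calibration("side");d=np.array([-.373,.928,0]);p=np.array([576.5,132.5,81])-60*d
b=proj(c,p)
for s in(0,2,4,6,8):print(s,(proj(c,p+s*d-[0,0,10])-b)*7)
import cv2
# end-of-tube/hole shift by template matching between the two pictures (patch around hole 3 and tube end)
A=cv2.imread("pics/sd2.png",0);B=cv2.imread("pics/sd3.png",0)
for x,y,w,h in((450,340,150,100),(0,70,60,40),):
    r=cv2.matchTemplate(B,A[y:y+h,x:x+w],cv2.TM_CCOEFF_NORMED);_,v,_,l=cv2.minMaxLoc(r);print(v,l[0]-x,l[1]-y)
E
```

```text
0 [ 0.04102999 29.32930732]
2 [-4.95260073 26.36793747]
4 [-9.93453912 23.41351779]
6 [-14.90482111  20.46602685]
8 [-19.86348249  17.52544332]
0.9186513423919678 -14 22
0.9762576222419739 0 23
```

The tube has been drawn about 5 mm already, from the hole-3 shift of (-14,+22). I'll continue.

>>> move_arm(commands="0 0 0 0.001 0 0 -1;0 0 0 0.002 0 0 -1;0 0 0 0.003 0 0 -1;0 0 0 0.003 0 0 -1")

```text
t: 7.45
eef_pos: [574.0, 140.9, 71.1]
tool_rot: [[-0.373, 0.928, 0.002], [0.928, 0.373, -0.001], [-0.002, 0.001, -1.0]]
ft_force: [1.3, -2.7, 11.0]
opening: 0.2
grip_force: 5.6
```

>>> move_arm(commands="0 0 0 0.002 0 0 -1;0 0 0 0.004 0 0 -1;0 0 0 0.006 0 -0.0005 -1;0 0 0 0.008 0 -0.001 -1;0 0 0 0.01 0 -0.001 -1;0 0 0 0.01 0 -0.001 -1")

```text
t: 8.05
eef_pos: [569.5, 151.3, 71.3]
tool_rot: [[-0.374, 0.927, 0.0], [0.927, 0.374, 0.0], [0.0, 0.0, -1.0]]
ft_force: [2.2, 0.2, 4.2]
opening: -0.0
grip_force: 2.7
```

>>> move_arm(commands="0 0 0 0.002 0 0 -1;0 0 0 0.004 0 0 -1;0 0 0 0.006 0 0 -1;0 0 0 0.006 0 0 -1")

```text
t: 8.45
eef_pos: [566.9, 157.2, 71.3]
tool_rot: [[-0.374, 0.927, -0.0], [0.927, 0.374, 0.0], [0.001, 0.0, -1.0]]
ft_force: [1.7, 0.5, 4.3]
opening: 0.0
grip_force: 2.4
```

```bash
python3 - <<'E'
from rig import sensors, eyes
import cv2
print(sensors.get_obs()['ft_force'])
a=eyes.capture("side")[:,:,::-1];cv2.imwrite("pics/sd4.png",cv2.resize(a[145:225,210:310],None,fx=7,fy=7,interpolation=2))
A=cv2.imread("pics/sd2.png",0);B=cv2.imread("pics/sd4.png",0)
for x,y,w,h in((450,340,150,100),(430,320,180,120)):
    r=cv2.matchTemplate(B,A[y:y+h,x:x+w],cv2.TM_CCOEFF_NORMED);_,v,_,l=cv2.minMaxLoc(r);print(v,l[0]-x,l[1]-y)
E
```

```text
[1.68655917 0.45354078 4.32231857]
0.8574912548065186 22 44
0.8485385179519653 -23 14
```

View pics/sd4.png

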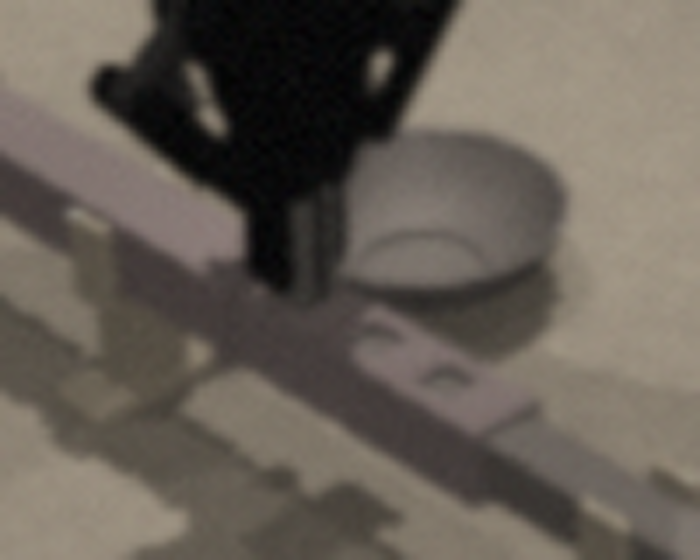

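The side view shows hole 3 at (445,377), so the tube is drawn out about 22 mm. About 8 mm is left.

>>> move_arm(commands="0 0 0 0.002 0 0 -1;0 0 0 0.004 0 0 -1;0 0 0 0.005 0 0 -1;0 0 0 0.005 0 0 -1")

```text
t: 8.9
eef_pos: [564.8, 161.7, 71.3]
tool_rot: [[-0.374, 0.927, -0.001], [0.927, 0.374, 0.0], [0.0, -0.0, -1.0]]
ft_force: [0.8, 0.2, 4.1]
opening: -0.4
grip_force: 2.2
```

>>> move_arm(commands="0 0 0 0.001 0 0 -1;0 0 0 0.002 0 0 -1;0 0 0 0.002 0 0 -1")

```text
t: 9.2
eef_pos: [564.2, 163.1, 71.2]
tool_rot: [[-0.374, 0.928, -0.001], [0.928, 0.374, -0.0], [-0.0, -0.001, -1.0]]
ft_force: [-0.4, -0.6, 4.6]
opening: 0.1
grip_force: 2.2
```

```bash
python3 - <<'E'
from rig import sensors, eyes
import cv2
print(sensors.get_obs()['ft_force'])
a=eyes.capture("side")[:,:,::-1];cv2.imwrite("pics/sd5.png",cv2.resize(a[145:225,210:310],None,fx=7,fy=7,interpolation=2))
A=cv2.imread("pics/sd4.png",0);B=cv2.imread("pics/sd5.png",0)
for x,y,w,h in((390,340,160,100),(340,300,210,140)):
    r=cv2.matchTemplate(B,A[y:y+h,x:x+w],cv2.TM_CCOEFF_NORMED);_,v,_,l=cv2.minMaxLoc(r);print(v,l[0]-x,l[1]-y)
E
```

```text
[-0.40548121 -0.57256933  4.64896035]
0.8828073143959045 -13 -6
0.9306225776672363 -9 -5
```

>>> move_arm(commands="0 0 0 0.001 0 0 -1;0 0 0 0.002 0 0 -1;0 0 0 0.002 0 0 -1")

```text
t: 9.55
eef_pos: [563.6, 165.1, 71.3]
tool_rot: [[-0.374, 0.928, -0.0], [0.928, 0.374, -0.0], [0.0, -0.0, -1.0]]
ft_force: [-0.9, -0.8, 5.1]
opening: -0.2
grip_force: 2.3
```

>>> move_arm(commands="0 0 0 0.001 0 0 -1;0 0 0 0.001 0 0 -1")

```text
t: 9.75
eef_pos: [563.2, 165.9, 71.3]
tool_rot: [[-0.374, 0.928, -0.0], [0.928, 0.374, -0.0], [0.0, -0.0, -1.0]]
ft_force: [-1.3, -1.4, 4.0]
opening: 0.1
grip_force: 2.3
```

```bash
python3 - <<'E'
from rig import sensors, eyes
import cv2
print(sensors.get_obs()['ft_force'])
a=eyes.capture("side")[:,:,::-1];cv2.imwrite("pics/sd6.png",cv2.resize(a[145:225,210:310],None,fx=7,fy=7,interpolation=2))
A=cv2.imread("pics/sd4.png",0);B=cv2.imread("pics/sd6.png",0)
for x,y,w,h in((390,340,160,100),(340,300,210,140)):
    r=cv2.matchTemplate(B,A[y:y+h,x:x+w],cv2.TM_CCOEFF_NORMED);_,v,_,l=cv2.minMaxLoc(r);print(v,l[0]-x,l[1]-y)
E
```

```text
[-1.2718075  -1.415827    4.01291139]
0.8375476598739624 -7 -3
0.9052822589874268 -7 -4
```

>>> move_arm(commands="0 0 0 0.001 0 0 -1;0 0 0 0.001 0 0 -1")

```text
t: 10.0
eef_pos: [562.9, 166.8, 71.3]
tool_rot: [[-0.374, 0.928, -0.0], [0.928, 0.374, -0.0], [-0.0, -0.0, -1.0]]
ft_force: [-0.7, -1.9, 4.3]
opening: 0.0
grip_force: 2.6
```

```bash
python3 - <<'E'
from rig import sensors, eyes
import cv2,numpy as np
o=sensors.get_obs();print(o['eef_pos'],o['ft_force'])
a=eyes.capture("side")[:,:,::-1];s=eyes.capture("scene")[:,:,::-1]
cv2.imwrite("pics/side7.png",a);cv2.imwrite("pics/scene7.png",s)
t=cv2.resize(s[180:240,270:410],(700,300),interpolation=2);b=cv2.resize(a[165:225,225:310],(425,300),interpolation=2)
b0=cv2.resize(cv2.imread("pics/scene0.png")[180:240,285:340],(275,300),interpolation=2)
cv2.imwrite("pics/m7.png",np.vstack([t,np.hstack([b,b0])]))
E
```

```text
[562.90742579 166.78468458  71.27155175] [-0.69667939 -1.86989138  4.32086151]
```

View pics/m7.png

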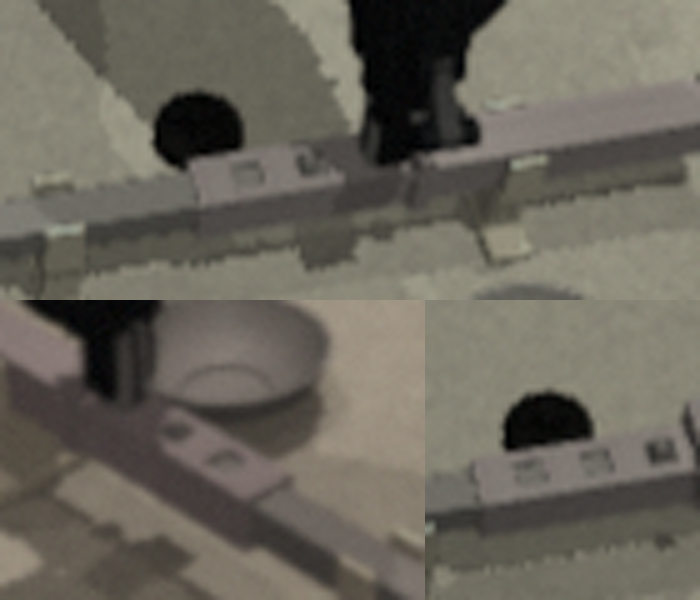

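The pin now shows in the second hole: scene crop (312,160), which is column 332, the same as at the start. The tube's cup-side edge has shifted 13 px, one hole pitch. I'll nudge the tube gently to confirm it is blocked.

>>> move_arm(commands="0 0 0 0.0005 0 0 -1;0 0 0 0.001 0 0 -1;0 0 0 0.001 0 0 -1")

```text
t: 10.4
eef_pos: [562.8, 167.1, 71.3]
tool_rot: [[-0.373, 0.928, 0.0], [0.928, 0.373, -0.001], [-0.001, -0.0, -1.0]]
ft_force: [0.5, -5.0, 3.8]
opening: 0.1
grip_force: 3.9
```

>>> move_arm(commands="0 0 0 0.001 0 0 -1;0 0 0 0.001 0 0 -1")

```text
t: 10.6
eef_pos: [562.7, 167.3, 71.2]
tool_rot: [[-0.373, 0.928, 0.0], [0.928, 0.373, -0.002], [-0.002, -0.0, -1.0]]
ft_force: [1.1, -7.2, 4.5]
opening: -0.2
grip_force: 5.2
```

Blocked: the force rises while the tube stays put. I'll back off along the tube, then lift away.

>>> move_arm(commands="0 0 0 -0.002 0 0 -1;0 0 0 -0.003 0 -0.002 -1;0 0 0 -0.003 0 -0.007 -1;0 0 0 -0.003 0 -0.014 -1;0 0 0 -0.003 0 -0.022 -1;0 0 0 -0.003 0 -0.05 -1;0 0 0 -0.003 0 -0.1 -1;0 0 0 -0.003 0 -0.15 -1;0 0 0 -0.003 0 -0.15 -1;0 0 0 -0.003 0 -0.15 -1")

```text
t: 11.6
eef_pos: [563.9, 166.2, 223.0]
tool_rot: [[-0.374, 0.928, 0.003], [0.928, 0.374, 0.001], [-0.0, 0.003, -1.0]]
ft_force: [-1.0, -0.6, 0.1]
opening: 0.2
grip_force: 0.0
```

```bash
python3 - <<'E'
from rig import sensors, eyes
import cv2
o=sensors.get_obs();print(o['t'],o['eef_pos'],o['ft_force'])
S=eyes.capture("scene")[:,:,::-1].copy();D=eyes.capture("side")[:,:,::-1].copy()
cv2.imwrite("pics/s8.png",S);cv2.imwrite("pics/d8.png",D)
# pin patch now vs start: same place and look if the pin stands full out; tube shift by end patch
for n,B,(u,v) in(("scene",S,(332,210)),("side",D,(260,187))):
    A=cv2.imread(f"pics/{n}0.png")
    r=cv2.matchTemplate(B[v-12:v+13,u-12:u+13],A[v-4:v+5,u-4:u+5],cv2.TM_CCOEFF_NORMED);print(n,cv2.minMaxLoc(r))
    print(A[v-4:v+5,u-5:u+6,1]);print(B[v-4:v+5,u-5:u+6,1])
E
```

```text
11.6 [563.88031884 166.18013405 223.04991726] [-1.00813574 -0.55170368  0.10048458]
scene (-0.5907114148139954, 0.75905442237854, (2, 7), (9, 8))
[[125 124 126 123 120 121 122 126 127 112  60]
 [120 121 120 114 110 109 104 112 124 118  88]
 [121 115  96  87  91 100  82  89 126 126 110]
 [121 111  75  56  79  93  81  78 122 127 117]
 [122 116  80  50  65  74  71  74 108 127 125]
 [123 119  95  52  58  65  65  75  96 127 124]
 [124 121 110  75  80  89  96  99 107 127 126]
 [123 123 120 109 111 115 123 121 122 125 122]
 [124 124 124 120 120 114 109 105 102 100  93]]
[[101  89  90  89  83  88  78  96  93  94 101]
 [118  93  94  86  89  98  84  94 106 112 112]
 [127 118 101  86  88  95  82  75  97 111 112]
 [125 129 100  60  78  93  86  72  84 112 112]
 [117 124 108  58  72  78  75  67  76 111 113]
 [116 114 106  67  65  69  72  80  93 104 113]
 [117 117 112  96  83  86  95 103 112 109 112]
 [115 116 115 111 106 110 115 115 114 115 115]
 [117 115 116 116 114 107 103 103  98  96  90]]
side (-0.5872159004211426, 0.7767199873924255, (4, 3), (8, 8))
[[ 64  72  84  92 104 107 109 109 107 105 102]
 [ 82  96 108 106 107 107 110 106 109 110 110]
 [106 112 105  90  85  84  88  96 106 112 110]
 [116 109  93  73  70  70  69  75  91 107 113]
 [115  99  78  61  59  61  61  67  80 103 114]
 [108 104  93  77  65  64  72  84  96 108 118]
 [ 92 106 107  98  86  85  95 107 113 116 118]
 [ 73  92 103 107 106 105 113 116 115 116 118]
 [ 62  69  83  96 102 111 114 114 117 116 114]]
[[108 108 108 107 107 105 107 109 112 111 111]
 [109 106 104 101  99  99  98 103 110 112 113]
 [105 102  92  85  80  83  86  90 103 110 110]
 [103  90  80  65  65  67  70  77  93 104 109]
 [ 91  83  74  64  64  63  69  76  89 103 109]
 [ 80  85  82  73  67  73  85  99 103 110 110]
 [ 64  72  79  86  92 100 110 111 111 110 109]
 [ 61  64  71  87 109 118 117 113 112 109 106]
 [ 60  60  65  83 106 118 120 118 113 109 108]]
```

The pin patch looks the same as at the start in both cameras. The pin stands out at its original place, now in the next hole, and the arm is clear.

```bash
python3 -c "
from rig import ctrl
print(ctrl.hand_in())"
```

```text
the job is handed in; nothing more can be done
None
```

I pressed the pin flush and drew the handle out by one hole. In both cameras the pin stands out of the next hole, it blocked the tube when I nudged it, the arm is clear, and the job is handed in (no verdict was returned).

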